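# Third hand: hold a new shelf against its brackets in a wall cabinet

## Robot

A 6-joint arm with a two-finger parallel gripper is mounted at the origin on a cart in front of the work surface, level with it; the furniture and walls round the work are solid. World frame = base frame: x ahead of the robot, y to its left, z up, the work surface at z = 0. Lengths are in m, angles in degrees, forces in N, time in s.
With the tool pointing down it reaches from about 0.4 to 0.825 m from the base axis. Payload 7 kg.
Tool frame: the origin (TCP) lies on the centre line of the jaws, within the pads' length; the fingertips stand 8 mm ahead of it and the grasp point (between the pads) lies 11 mm behind it; z points along the fingers, y is the line along which they close (so a half turn about z gives the same grasp; the last joint's range is limited). The gripper opens to 88 mm and grips with 3 to 60 N. Pads are 19 mm wide; open, the fingers measure 130 mm over their backs; the gripper's body (78 mm by 193 mm) begins 47 mm behind the grasp point.
Start: joints at [16.507, 20.546, 0.682, 0, -70.136, -16.507], TCP at [0.675, -0, 0.235] pointing down, gripper open.
Joint ranges: [-176.03, 176.03], [-82.01, 121.73], [-58.28, 71.71], [-173.87, 95.51], [-174.79, -0.11], [-173.66, 173.66]. Speed limits (degrees/s): [136.94, 136.94, 172.46, 180, 180, 180].

## Interface

Orientations are given as [roll, pitch, yaw] about the fixed x, y, z axes, in that order (R = Rz(yaw) Ry(pitch) Rx(roll)).
In Python, from plant import r gives the robot as it stands.
- The arm moves only by the tool carry_out, never from a script. Its argument "targets" is a list of rows, each a list of 6 numbers: the shift along the tool's x, y, z scaled (see below), then the turn, a rotation vector about the tool's x, y, z scaled (see below). A call has 1 to 5 rows; each row shifts and turns the commanded pose from where the row before left it, along the tool's axes as they then stand; what a row does not reach is not made up. The controller multiplies each number of a shift by 0.5 m and each number of a turn by 60 degrees. A row lasts 1/8 s, in which the tool goes at most 62.5 mm and 10.7 degrees, less where a joint would pass 70% of its speed; a pose out of reach is approached as far as the arm can. A call with a number of a shift or a turn outside -1 to 1 is refused whole. A call with a gripper value outside its range is refused whole. "hand" is the opening, from 0 (shut) to 1 (fully open), set as the call begins (left out, the last holds). The fingers move at their own pace and stop on an object; "squeeze" is the grip in N (left out, the last holds). Time passes only in rows, so rows that do not move let the fingers close. It gives the time, the measured TCP pose, the force, the opening and the grip force at its end, in the units of the state.
- r.get_state(): the state, without advancing time (a new reading comes with each control period).
- r.capture(name): name is "scene" or "side" or "wrist"; returns the picture (384x512x3 uint8, red, green, blue); there is no depth.
- r.camera_info(name): a dict with "K" (3x3 intrinsics, pixels), "eye" and "attitude" of the camera in the world. Camera axes: x right, y down, z forward; pixel columns grow to the right and rows downward; lengths in m; the calibration is good to about 2 mm. The wrist camera is an equidistant fisheye: a pixel r from the principal point sees the ray r / f radians off the axis. A picture is of the moment at which its call begins: read the wrist's pose just before it. camera_info takes no time and is no camera call; for the wrist camera it gives the pose at the moment of the call.
- r.close_job(): hands the job in; it is judged then, once.
The state is a dict: "time_s": time; "joints": joint angles; "qd": joint speeds; "joint_torque": joint torques, N m; "tcp_pos": TCP position; "eef_rot": TCP orientation; "contact_force": force on the tool from outside, world axes, zero at the start; "moment": the same for the moment, N m; "gripper_width": finger opening in m; "gripper_force": force on a finger pad.
Only numpy, scipy, OpenCV 4.12 (cv2) and the standard library are available. Lean on these libraries where they do the work, as an engineer would, in place of code of your own. Each camera call takes 0.05 s, during which the arm holds its last target. There are 200 camera calls.

## Task

I am adding a shelf to the small wall cabinet that lies on its back on the bench: swing its door right open until it stays open by itself, then take the loose plywood shelf board, lower it into the cabinet until its rear edge rests on the back panel, on the side of the two steel angle brackets that faces the cabinet's other shelf. Press it squarely against both brackets with a steady, moderate push of about 12 newtons, shared evenly by the two, and finish while still gripping and pressing it, as a third hand for me while I drive the screws. Leave the other things on the bench where they are.

Things in the scene. Friction and masses are not known exactly. Their poses are not given: they have to be found in the camera images.
- cabinet: Plywood wall cabinet on its back on a black mat, fixed; blue door up. Origin: on the bench under its middle; z up, x along its length (away from the robot), y to the left. Outer 340 (x) x 230 (y), walls 12. Back panel's inner face z=15, wall rims 115, closed door to 131.5. Inside x=-158..158, y=-103..103. Shelf already fitted at x=-72, 12 thick, up to z=101. Bracket faces at x=45
- bracket_left: Rigid steel angle bracket on the inside of the cabinet's left (+y) wall, opposed to the hinges; fixed there, axes as the cabinet's, origin at cabinet (45, 0, 0). Its flat face looks to -x: cabinet x = 45, y = 77 to 103, z = 33 to 93; 3 thick. Its other leg runs 30 to +x along the wall.
- bracket_right: The same bracket on the right (-y) wall, the hinge side, face at cabinet x = 45, y = -77 to -103, z = 33 to 93; origin at cabinet (45, 0, 0).
- bracket_left_face (a point): Middle of the left bracket's flat face, cabinet (45, 90, 63); the face looks to the cabinet's -x.
- bracket_right_face (a point): Middle of the right bracket's flat face, cabinet (45, -90, 63); the face looks to the cabinet's -x.
- door (a joint): Angle (rad) of the blue framed door, 340 x 228 x 16, 0.45 kg, about its hinge along the cabinet's -y edge: 0 closed, grows as the free edge goes up and over to -y, stop at 1.95. Lightly damped; let go well short of upright it falls shut, beyond about 1.7 it sinks to its open stop by itself.
- door_hinge (a point): Middle of the hinge line, which runs along the cabinet's x, at cabinet y = -115, z = 115.5; its axes turn with the door (as the cabinet's when closed).
- door_handle (a point): Middle of the door's steel bar handle: round bar 10 thick, 100 long, parallel to the hinge line, its centre 36 off the door's face (31 free beneath the bar). 200 from the hinge line, measured along the door, and 28 from the free edge. On the closed door at cabinet (0, 85, 167.5). Axes turn with the door.
- shelf_board: Loose plywood shelf board, about 0.22 kg, upright on its rear edge on the bench: 15 thick (x), 198 long (y), 88 tall (z), with a back rail 12 thick and 24 tall along the foot of its -x side. Origin: middle of the underside of the 15 mm board. Its plain +x face goes against the brackets. In place its origin is at cabinet (37.5, 0, 15), axes as the cabinet's, 4 free at either end.
- shelf_grip (a point): Point in the middle of the shelf board's thickness and length, 66 above its rear edge (22 below its top edge): a good place to grip it across its 15 mm thickness.
- screwdriver_red: Bystander, loose: screwdriver with a red handle, lying flat, 225 long; origin under its middle.
- tape_measure: Bystander, loose: yellow and black tape measure, 34x105x68, standing on the bench; origin under its middle.
- coffee_tub: Bystander, loose: blue tub with a tan lid, 130 across, 121 tall; origin under its middle.
- small_can_2: Bystander, loose: pale can with a grey band, 62 across, 85 tall; origin under its middle.
- small_can_4: Bystander, loose: pale can with a green band, 60 across, 85 tall; origin under its middle.

How it is judged (in metres and radians):
On the way, in this order (a step that is already met when the one before it is completed fails the run):
1. the cabinet's door is open, past upright (joint over 1.65) (value of joint door above 1.65 rad), for 0.3 s.
2. the shelf board stands in the cabinet, down on the back panel between the side walls (z of shelf_board in the frame of cabinet between 0.012 and 0.019 m and y of shelf_board in the frame of cabinet between -0.006 and 0.006 m and angle between shelf_board's own z axis and vertical below 0.06 rad), for 0.2 s.
At the end, for the whole second after the job is handed in: The door is still open (over 1.65 rad); the shelf board is down on the cabinet's back panel (within 4 mm), upright within 0.06 rad, flush with both brackets (within 2.5 mm and 0.025 rad) and within 6 mm of central; it presses each bracket with 2.5 to 14 N, at rest, and the fingers still hold it (all of step 2 and value of joint door above 1.65 rad and x of shelf_board in the frame of cabinet between 0.035 and 0.04 m and angle between the x axis of shelf_board and the x axis of cabinet, either way round below 0.025 rad and contact force between shelf_board and bracket_left between 2.5 and 14 N and contact force between shelf_board and bracket_right between 2.5 and 14 N and contact force between the fingers and shelf_board above 1 N and linear speed of shelf_board below 0.02 m/s); the arm keeps its last pose, push and grip.
It fails at once if a bracket is pushed hard enough to bend it (over 45 N) (contact force between shelf_board and bracket_left above 45 N or contact force between shelf_board and bracket_right above 45 N).
It fails at once if the shelf board falls over (angle between shelf_board's own z axis and vertical above 0.9 rad).
It fails at once if another thing on the bench is moved by more than 4 cm (distance of any of screwdriver_red, tape_measure, coffee_tub, small_can_2, small_can_4 from where it was at the start of the episode above 0.04 m).
It also fails if it takes over 67 s, if anything falls off the work surface, if the arm or the gripper's body presses on something with over 40 N, if the wrist force passes 120 N, or if a joint passes its speed limit or range.

## Working session

There is one attempt and no reset: what is moved stays moved. The work goes in short steps, Python scripts to look and compute and a tool call to move; the robot and the scene stay as the last step left them, time stands still between calls to the robot, and variables do not carry over. Pictures are saved under pics/ and viewed, at most 10 in all, crops included, and the job is handed in when it is done.

Besides the shell and the picture viewer there is one more tool, called after "Emit:" as name(argument=value, ...), one argument or row to a line, values as JSON. carry_out: Moves the arm, as the interface text tells. Its arguments: {"type":"object","properties":{"targets":{"type":"array","items":{"type":"array","items":{"type":"number","minimum":-1,"maximum":1}}},"hand":{"type":"number"},"squeeze":{"type":"number"}},"required":["targets"]}

```bash
ls; mkdir -p pics; python3 - <<'E'
from plant import r
import cv2
for n in ["scene","side","wrist"]:
    ci=r.camera_info(n); print(n,ci)
    cv2.imwrite(f"pics/{n}0.png",r.capture(n)[:,:,::-1])
s=r.get_state(); print(s)
a=cv2.imread("pics/scene0.png");b=cv2.imread("pics/side0.png")
E
```

```text
pics
scene {'K': array([[349.52837218,   0.        , 256.41164179],
       [  0.        , 349.52837218, 191.74691924],
       [  0.        ,   0.        ,   1.        ]]), 'eye': array([0.7085326 , 0.82330751, 0.8426062 ]), 'attitude': array([-135.43151042,   -0.559865  ,  161.92432352])}
side {'K': array([[446.41142163,   0.        , 255.26171586],
       [  0.        , 446.41142163, 190.17219706],
       [  0.        ,   0.        ,   1.        ]]), 'eye': array([0.54792794, 1.01251934, 0.92417045]), 'attitude': array([-131.9779799 ,    0.55890601,  177.13279902])}
wrist {'K': array([[297.31863964,   0.        , 254.10906361],
       [  0.        , 297.31863964, 194.5495072 ],
       [  0.        ,   0.        ,   1.        ]]), 'eye': array([ 0.67521202, -0.08307168,  0.38269966]), 'attitude': array([ 1.62460109e+02, -3.31207916e-02, -1.79921932e+02])}
{'time_s': 0.15, 'joints': array([ 1.65037536e+01,  2.05806151e+01,  6.45694930e-01, -1.36247540e-02,
       -7.01361273e+01, -1.65083131e+01]), 'qd': array([-0.04465945, -0.09050664,  0.02385633,  0.04409012, -0.03543715,
       -0.05800457]), 'joint_torque': array([ 1.39394037e-04, -5.83274567e+01,  2.93289685e+01,  7.00122759e+00,
        8.75052094e-03, -9.76538854e-05]), 'tcp_pos': array([ 6.74638562e-01, -7.00400853e-05,  2.33855805e-01]), 'eef_rot': array([ 1.79928241e+02, -7.90823490e-03, -9.00091920e+01]), 'contact_force': array([ 0.12378494, -0.06153547,  0.72784454]), 'moment': array([ 0.05723379, -0.04396183, -0.01108884]), 'gripper_force': 0.0, 'gripper_width': 0.0876163561081158}
```

```bash
python3 - <<'E'
import cv2
for n in ["scene0","side0"]:
    a=cv2.imread(f"pics/{n}.png"); cv2.imwrite(f"pics/{n}x.png",cv2.resize(a,(800,600),interpolation=cv2.INTER_CUBIC))
E
```

```text
(no output)
```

View pics/scene0x.png

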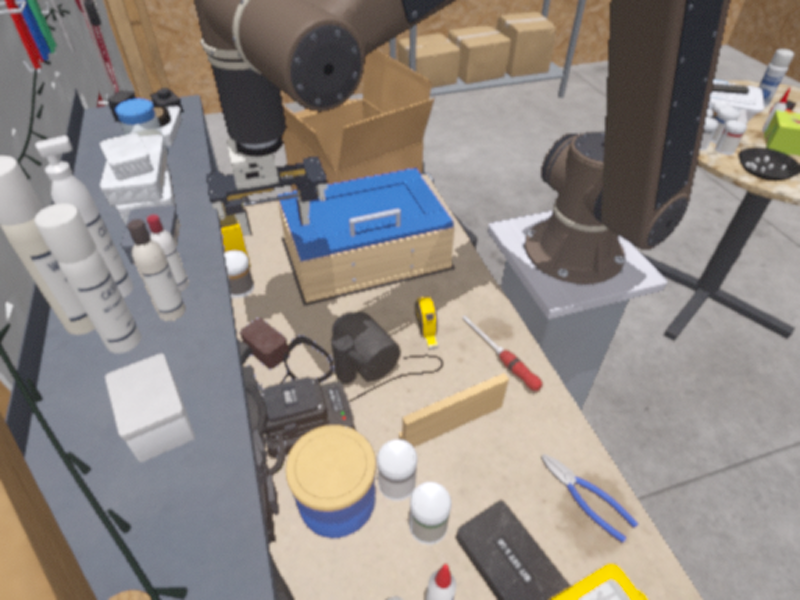

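View pics/side0x.png

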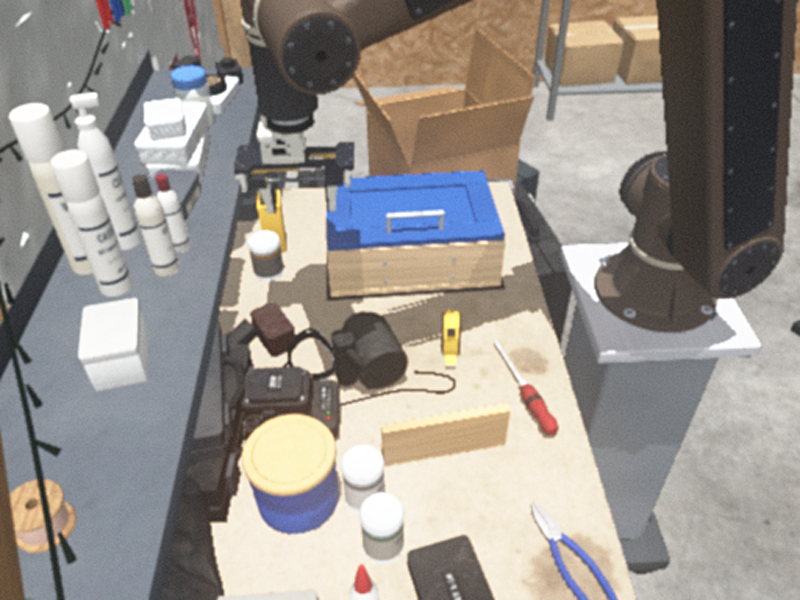

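```bash
cat > h.py <<'E'
import numpy as np, cv2
from scipy.spatial.transform import Rotation as R
def rot(rpy): return R.from_euler('xyz',rpy,degrees=True).as_matrix()
class Cam:
    def __init__(s,ci): s.K=ci['K'];s.e=np.array(ci['eye']);s.R=rot(ci['attitude'])
    def proj(s,P):
        c=(np.atleast_2d(P)-s.e)@s.R; q=c@s.K.T; return q[:,:2]/q[:,2:]
    def onz(s,uv,z):
        d=s.R@np.linalg.inv(s.K)@np.array([*uv,1.]); return s.e+d*(z-s.e[2])/d[2]
E
python3 - <<'E'
import cv2, numpy as np
def crop(n,x,y,w,h,k,o):
    a=cv2.imread(f"pics/{n}.png")[y:y+h,x:x+w]; a=cv2.resize(a,None,fx=k,fy=k,interpolation=cv2.INTER_CUBIC)
    cv2.imwrite(o,a)
crop("side0",200,105,130,90,6,"pics/c1.png")
crop("side0",225,205,135,100,6-.1,"pics/c2.png")
E
```

```text
(no output)
```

View pics/c1.png

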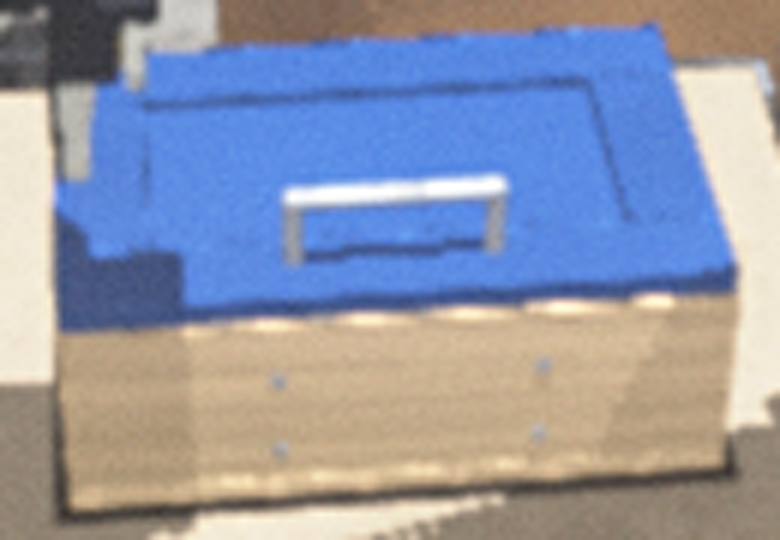

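View pics/c2.png

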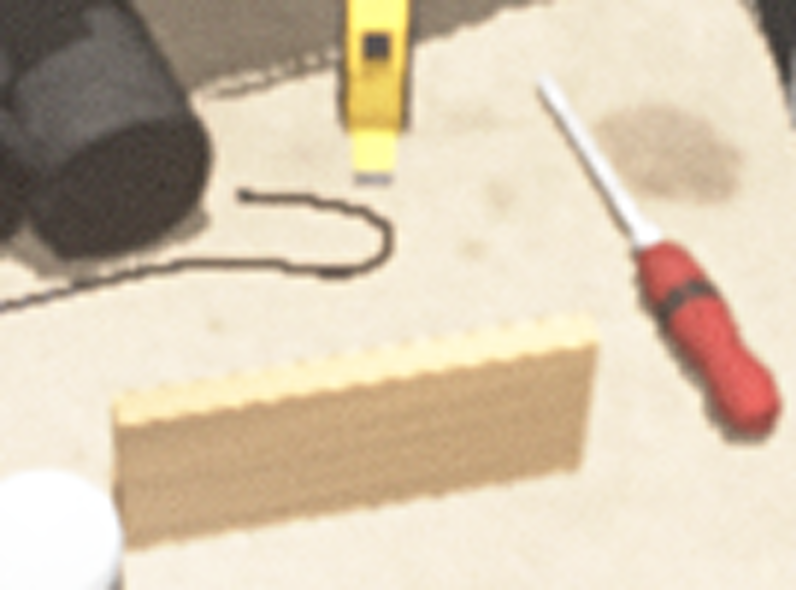

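```bash
cat > fit.py <<'E'
from plant import r
from h import *
from scipy.optimize import least_squares
c=Cam(r.camera_info("side"))
def fit(pts,x0,off,k):
    P=np.array([p[:3] for p in pts],float)/1000; uv=np.array(off)+(np.array([p[3:] for p in pts],float)+.5)/k-.5
    def T(q): return P@rot([0,0,q[2]*100]).T+[q[0],q[1],0]
    f=lambda q:(c.proj(T(q))-uv).ravel()
    s=least_squares(f,x0,loss='soft_l1'); print(s.x[:2],s.x[2]*100); print(f(s.x).reshape(-1,2).round(1).tolist())
print('cab');fit([(50,85,167.5,287,194),(-50,85,167.5,506,186),(-170,113,131.5,737,268),(-170,113,115.5,735,292),(170,113,115.5,62,330),(-170,-115,131.5,660,26),(-170,115,3,727,466),(170,115,3,68,510)],[.6,-.1,0],(200,105),6)
print('board');fit([(7.5,-99,88,118,425),(7.5,99,88,598,345),(-7.5,-99,88,113,398),(-7.5,99,88,592,318),(7.5,-99,0,122,550),(7.5,99,0,580,470)],[.5,.25,.9],(225,205),5.9)
c2=Cam(r.camera_info("scene"))
for n,u,z in [("can2",(397,458),.08),("can4",(430,505),.08),("tub",(333,465),.121),("driver handle",(540,383),.015),("driver tip",(467,320),.005),("tape",(428,300),.068)]:
    print(n,c2.onz((np.array(u)+.5)*.64-.5,z).round(3))
E
python3 fit.py
```

```text
cab
[ 0.47552947 -0.14460231] 1.8987829352812382
[[0.7, 0.7], [-1.8, 0.1], [0.9, -0.3], [0.8, 0.0], [-1.6, 0.4], [0.3, -0.9], [-1.0, 0.0], [0.3, -0.5]]
board
[0.45274188 0.35773679] 98.4585858164761
[[-0.2, -0.1], [0.7, -0.3], [-0.5, -0.6], [-0.2, -0.6], [0.0, 0.9], [0.3, 0.8]]
can2 [0.579 0.431 0.08 ]
can4 [0.557 0.516 0.08 ]
tub [0.676 0.435 0.121]
driver handle [0.269 0.334 0.015]
driver tip [0.332 0.139 0.005]
tape [0.413 0.117 0.068]
```

```bash
cat >> h.py <<'E'
def down(psi,tilt=0,ax=None):
    """tool down with yaw psi; tilt about world-horizontal axis angle ax (deg)"""
    M=R.from_euler('xyz',[180,0,psi],degrees=True)
    if tilt: a=np.radians(ax); M=R.from_rotvec(np.radians(tilt)*np.array([np.cos(a),np.sin(a),0]))*M
    return M
def rows(way,p0,M0):
    """way: list of (pos,Rotation,n); prints rows"""
    p=np.array(p0);M=M0;out=[]
    for q,N,n in way:
        q=np.array(q); d=(q-p)/n; rv=(M.inv()*N).as_rotvec(); S=R.from_rotvec(rv/n)
        for i in range(n):
            out.append(np.r_[M.inv().apply(d)/.5,np.degrees(rv/n)/60].round(3)); p=p+d; M=M*S
        M=N
    for i,o in enumerate(out):
        if i%5==0: print('--')
        print((o+0.).tolist(),',')
def cur(r):
    s=r.get_state(); return np.array(s['tcp_pos']),R.from_euler('xyz',s['eef_rot'],degrees=True)
CAB=np.array([.4755,-.1446,0]);CY=1.9
def cab(x,y,z): return CAB+rot([0,0,CY])@(np.array([x,y,z])/1000)
E
python3 - <<'E'
from plant import r
from h import *
h=cab(0,85,167.5);print(h)
rows([(h+[0,0,.07],down(1.9),9)],*cur(r))
E
```

```text
[ 0.47268181 -0.05964673  0.1675    ]
--
[0.013, 0.045, -0.001, 0.0, 0.0, -0.17] ,
[0.005, 0.047, -0.001, 0.0, 0.0, -0.17] ,
[-0.003, 0.047, -0.001, 0.0, 0.0, -0.17] ,
[-0.011, 0.045, -0.001, 0.0, 0.0, -0.17] ,
[-0.019, 0.043, -0.001, 0.0, 0.0, -0.17] ,
--
[-0.027, 0.039, -0.001, 0.0, 0.0, -0.17] ,
[-0.033, 0.033, -0.001, 0.0, 0.0, -0.17] ,
[-0.038, 0.027, -0.001, 0.0, 0.0, -0.17] ,
[-0.042, 0.02, -0.001, 0.0, 0.0, -0.17] ,
```

Emit:
carry_out(
  targets=[
    [0.013,0.045,0,0,0,-0.17],
    [0.005,0.047,0,0,0,-0.17],
    [-0.003,0.047,0,0,0,-0.17],
    [-0.011,0.045,0,0,0,-0.17],
    [-0.019,0.043,0,0,0,-0.17],
  ],
  hand=0.6,
)

```text
time_s: 0.78
tcp_pos: [0.5617, -0.0337, 0.2343]
eef_rot: [180.0, 0.0, -38.7]
contact_force: [0.3, 0.2, 0.4]
gripper_width: 0.0533
gripper_force: 0.0
```

Emit:
carry_out(
  targets=[
    [-0.027,0.039,0,0,0,-0.17],
    [-0.033,0.033,0,0,0,-0.17],
    [-0.038,0.027,0,0,0,-0.17],
    [-0.042,0.02,0,0,0,-0.17],
    [0,0,0,0,0,0],
  ],
)

```text
time_s: 1.4
tcp_pos: [0.4716, -0.0606, 0.2348]
eef_rot: [-180.0, -0.0, 1.8]
contact_force: [-0.1, 0.3, -0.4]
gripper_width: 0.0526
gripper_force: 0.0
```

```bash
python3 - <<'E'
from plant import r
from h import *
ci=r.camera_info("wrist"); im=r.capture("wrist")[:,:,::-1].copy()
cv2.imwrite("pics/w1.png",im)
p,M=cur(r); print(p,M.as_euler('xyz',degrees=True),ci)
def fish(P):
    c=(np.atleast_2d(P)-ci['eye'])@rot(ci['attitude']); n=np.hypot(c[:,0],c[:,1]); t=np.arctan2(n,c[:,2]); K=ci['K']
    return np.c_[K[0,2]+K[0,0]*t*c[:,0]/n,K[1,2]+K[1,1]*t*c[:,1]/n]
Q=[cab(50,85,167.5),cab(-50,85,167.5),cab(-170,113,131.5),cab(170,113,131.5),cab(-170,-115,131.5),cab(170,-115,131.5)]
uv=fish(Q); print(uv.round(1).tolist())
im=cv2.resize(im,None,fx=1.5,fy=1.5)
for u in uv: cv2.drawMarker(im,tuple(int(x*1.5) for x in u),(0,255,0),cv2.MARKER_CROSS,9,1)
cv2.imwrite("pics/w1x.png",im)
E
```

```text
[ 0.4725889  -0.06035307  0.2348827 ] [-1.79988329e+02 -4.39868620e-02  1.70470351e+00] {'K': array([[297.31863964,   0.        , 254.10906361],
       [  0.        , 297.31863964, 194.5495072 ],
       [  0.        ,   0.        ,   1.        ]]), 'eye': array([ 0.55431906, -0.05866585,  0.3838194 ]), 'attitude': array([ 1.62448675e+02, -5.43779682e-02, -8.80683278e+01])}
[[251.4, 146.6], [251.7, 266.0], [228.1, 336.2], [218.6, 4.1], [410.2, 323.8], [455.6, 31.5]]
```

View pics/w1x.png

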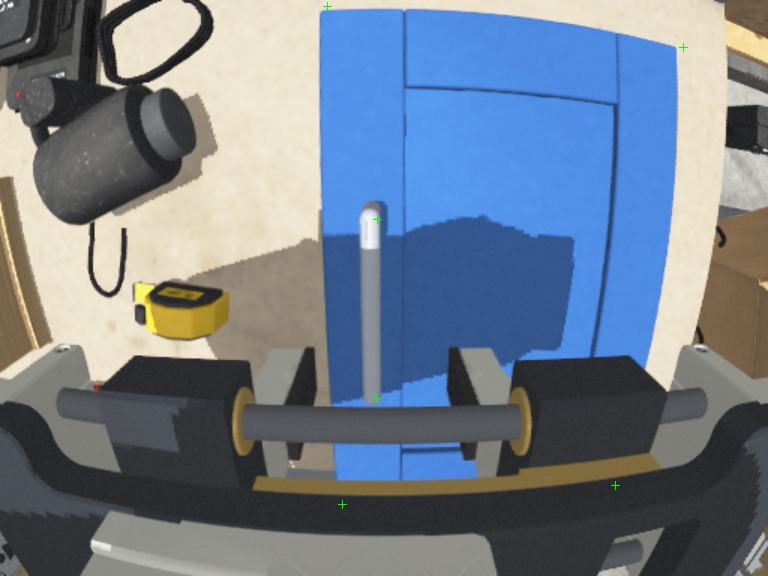

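```bash
cat >> h.py <<'E'
def fish(ci,P):
    c=(np.atleast_2d(P)-ci['eye'])@rot(ci['attitude']); n=np.hypot(c[:,0],c[:,1]); t=np.arctan2(n,c[:,2]); K=ci['K']
    return np.c_[K[0,2]+K[0,0]*t*c[:,0]/n,K[1,2]+K[1,1]*t*c[:,1]/n]
E
python3 - <<'E'
from plant import r
from h import *
from scipy.optimize import least_squares
ci=r.camera_info("wrist")
P=np.array([(170,113,131.5),(170,-115,131.5),(50,85,167.5),(0,85,167.5),(-30,85,167.5)])/1000
uv=(np.array([(320,11),(676,47),(370,210),(370.5,0),(371,0)])+.5)/1.5-.5
w=np.array([[1,1],[1,1],[1,1],[1,0],[1,0]])
f=lambda q:((fish(ci,P@rot([0,0,q[2]*100]).T+[q[0],q[1],0])-uv)*w).ravel()
s=least_squares(f,[.4755,-.1446,.019]);print(s.x[:2],s.x[2]*100);print(f(s.x).reshape(-1,2).round(1).tolist())
E
```

```text
[ 0.47777712 -0.14036131] 1.8315836189143526
[[0.5, -4.3], [1.8, -2.2], [-0.6, 4.8], [-0.4, 0.0], [-0.4, 0.0]]
```

Emit:
carry_out(
  targets=[
    [0,-0.01,0.05,0,0,0],
    [0,0,0.05,0,0,0],
    [0,0,0.05,0,0,0],
    [0,0,0.007,0,0,0],
  ],
)

```text
time_s: 1.95
tcp_pos: [0.4722, -0.0553, 0.1545]
eef_rot: [180.0, 0.2, 1.7]
contact_force: [-0.8, 0.3, 0.2]
gripper_width: 0.0528
gripper_force: 0.0
```

Emit:
carry_out(
  targets=[
    [0,0,0,0,0,0],
    [0,0,0,0,0,0],
    [0,0,0,0,0,0],
    [0,0,0,0,0,0],
  ],
  hand=0,
  squeeze=10,
)

```text
time_s: 2.45
tcp_pos: [0.4729, -0.0552, 0.1565]
eef_rot: [-180.0, -0.1, 1.8]
contact_force: [-0.0, 0.5, -0.4]
gripper_width: 0.0177
gripper_force: 0.0
```

```bash
sed -i 's/^CAB=.*/CAB=np.array([.475,-.1405,0]);CY=1.83/' h.py; python3 - <<'E'
from plant import r
from h import *
p,M=cur(r); s=r.get_state(); print(p,s['gripper_width'],s['contact_force'],M.as_euler('xyz',degrees=True))
# pivot from measured: handle centre = grasp point
g=p+M.apply([0,0,-.011]); print('grasp',g, cab(0,85,167.5))
hinge=g-rot([0,0,CY])@np.array([0,.2,.052])
axis=rot([0,0,CY])@np.array([1,0,0])
way=[]
for th in np.linspace(0,110,23)[1:]:
    D=R.from_rotvec(np.radians(th)*axis); hp=hinge+D.apply(g-hinge)
    N=R.from_rotvec(np.radians(th*.4)*axis)*M
    way.append((hp+N.apply([0,0,.011]),N,1))
rows(way,p,M); print(way[-1][0])
E
```

```text
[ 0.47292635 -0.05519305  0.15653261] 0.017735770669259264 [-0.02227527  0.4932064  -0.37256914] [-1.79988563e+02 -5.01874097e-02  1.79652452e+00]
grasp [ 0.47291679 -0.05519555  0.16753261] [ 0.4722856  -0.05554335  0.1675    ]
--
[0.0, 0.01, -0.034, 0.033, 0.0, 0.0] ,
[0.0, 0.012, -0.034, 0.033, 0.0, 0.0] ,
[0.0, 0.013, -0.033, 0.033, 0.0, 0.0] ,
[0.0, 0.015, -0.032, 0.033, 0.0, 0.0] ,
[0.0, 0.017, -0.032, 0.033, 0.0, 0.0] ,
--
[0.0, 0.018, -0.031, 0.033, 0.0, 0.0] ,
[0.0, 0.02, -0.03, 0.033, 0.0, 0.0] ,
[0.0, 0.021, -0.028, 0.033, 0.0, 0.0] ,
[0.0, 0.023, -0.027, 0.033, 0.0, 0.0] ,
[0.0, 0.024, -0.026, 0.033, 0.0, 0.0] ,
--
[0.0, 0.026, -0.025, 0.033, 0.0, 0.0] ,
[0.0, 0.027, -0.023, 0.033, 0.0, 0.0] ,
[0.0, 0.028, -0.022, 0.033, 0.0, 0.0] ,
[0.0, 0.029, -0.02, 0.033, 0.0, 0.0] ,
[0.0, 0.03, -0.019, 0.033, 0.0, 0.0] ,
--
[0.0, 0.031, -0.017, 0.033, 0.0, 0.0] ,
[0.0, 0.032, -0.015, 0.033, 0.0, 0.0] ,
[0.0, 0.033, -0.013, 0.033, 0.0, 0.0] ,
[0.0, 0.033, -0.012, 0.033, 0.0, 0.0] ,
[0.0, 0.034, -0.01, 0.033, 0.0, 0.0] ,
--
[0.0, 0.034, -0.008, 0.033, 0.0, 0.0] ,
[0.0, 0.035, -0.006, 0.033, 0.0, 0.0] ,
[ 0.48281402 -0.36466256  0.27777487]
```

Emit:
carry_out(
  targets=[
    [0,0,0,0,0,0],
    [0,0,0,0,0,0],
  ],
)

```text
time_s: 2.7
tcp_pos: [0.4728, -0.0549, 0.1563]
eef_rot: [-180.0, -0.0, 1.8]
contact_force: [-2.2, 3.4, 2.6]
gripper_width: 0.0096
gripper_force: 10.0
```

Emit:
carry_out(
  targets=[
    [0,0.01,-0.034,0.033,0,0],
    [0,0.012,-0.034,0.033,0,0],
    [0,0.013,-0.033,0.033,0,0],
    [0,0.015,-0.032,0.033,0,0],
    [0,0.017,-0.032,0.033,0,0],
  ],
)

```text
time_s: 3.32
tcp_pos: [0.4742, -0.093, 0.2362]
eef_rot: [-169.9, -0.0, 1.8]
contact_force: [1.1, 4.9, -0.6]
gripper_width: 0.0094
gripper_force: 10.0
```

Gripped on the 10 mm bar and lifting as planned.

Emit:
carry_out(
  targets=[
    [0,0.018,-0.031,0.033,0,0],
    [0,0.02,-0.03,0.033,0,0],
    [0,0.021,-0.028,0.033,0,0],
    [0,0.023,-0.027,0.033,0,0],
    [0,0.024,-0.026,0.033,0,0],
  ],
)

```text
time_s: 3.95
tcp_pos: [0.4767, -0.1614, 0.293]
eef_rot: [-160.0, -0.1, 1.9]
contact_force: [1.4, 6.1, 4.5]
gripper_width: 0.0097
gripper_force: 10.0
```

Emit:
carry_out(
  targets=[
    [0,0.026,-0.025,0.033,0,0],
    [0,0.027,-0.023,0.033,0,0],
    [0,0.028,-0.022,0.033,0,0],
    [0,0.029,-0.02,0.033,0,0],
    [0,0.03,-0.019,0.033,0,0],
  ],
)

```text
time_s: 4.58
tcp_pos: [0.4797, -0.2481, 0.3149]
eef_rot: [-150.3, -0.2, 1.8]
contact_force: [3.7, 2.5, 7.3]
gripper_width: 0.0091
gripper_force: 10.0
```

Emit:
carry_out(
  targets=[
    [0,0.031,-0.017,0.033,0,0],
    [0,0.032,-0.015,0.033,0,0],
    [0,0.033,-0.013,0.033,0,0],
    [0,0.033,-0.012,0.033,0,0],
    [0,0.034,-0.01,0.033,0,0],
  ],
)

```text
time_s: 5.2
tcp_pos: [0.4825, -0.3346, 0.2964]
eef_rot: [-140.4, -0.2, 1.8]
contact_force: [4.9, 0.2, 3.4]
gripper_width: 0.0097
gripper_force: 10.0
```

Emit:
carry_out(
  targets=[
    [0,0.034,-0.008,0.033,0,0],
    [0,0.035,-0.006,0.033,0,0],
    [0,0,0,0,0,0],
    [0,0,0,0,0,0],
  ],
)

```text
time_s: 5.7
tcp_pos: [0.4827, -0.3649, 0.278]
eef_rot: [-136.4, 0.0, 1.7]
contact_force: [2.0, -0.5, -2.3]
gripper_width: 0.0096
gripper_force: 10.0
```

Emit:
carry_out(
  targets=[
    [0,0,0,0,0,0],
    [0,0,0,0,0,0],
    [0,0,-0.03,0,0,0],
    [0,0,-0.06,0,0,0],
    [0,0,-0.08,0,0,0],
  ],
  hand=0.28,
)

```text
time_s: 6.32
tcp_pos: [0.484, -0.4226, 0.3414]
eef_rot: [-136.4, 0.1, 1.9]
contact_force: [0.8, -0.9, -0.3]
gripper_width: 0.0244
gripper_force: 0.0
```

```bash
python3 - <<'E'
from plant import r
from h import *
im=r.capture("side")[:,:,::-1]
cv2.imwrite("pics/s2.png",im); cv2.imwrite("pics/s2x.png",cv2.resize(im[40:290,130:430],(792,660))[:600])
p,M=cur(r);print(p,M.as_euler('xyz',degrees=True),r.get_state()['joints'])
E
```

```text
[ 0.48320046 -0.42635042  0.34462393] [-1.36685709e+02 -2.35631328e-02  1.76237765e+00] [ -43.41126432   35.91161162   40.62225396  -35.2254777  -122.98658012
  123.10798574]
```

View pics/s2x.png

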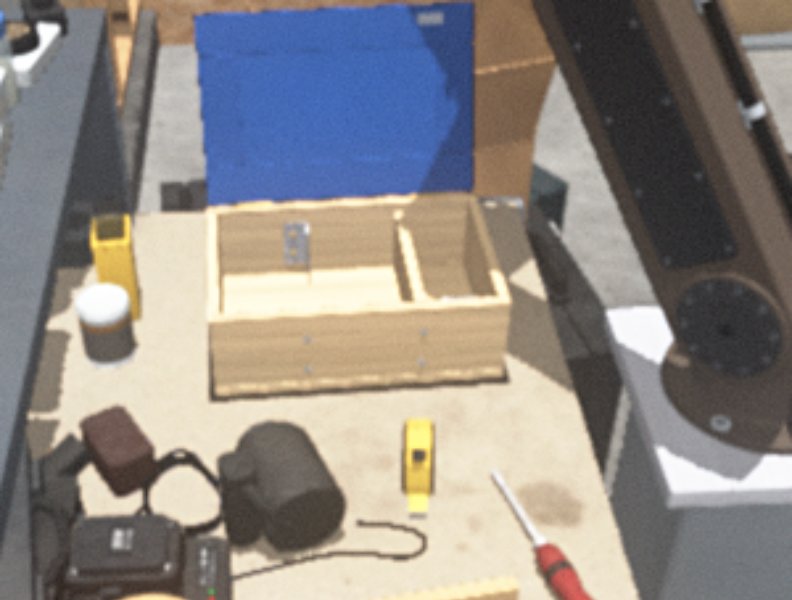

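```bash
python3 - <<'E'
from plant import r
from h import *
p,M=cur(r)
rows([([.483,-.44,.47],down(1.83),5),([.45,-.05,.47],down(5),7),([.453,.358,.25],down(8.46),8)],p,M)
E
```

```text
--
[0.0, -0.03, -0.04, -0.144, 0.0, 0.0] ,
[0.0, -0.024, -0.044, -0.144, 0.0, 0.0] ,
[0.0, -0.017, -0.047, -0.144, 0.0, 0.0] ,
[0.0, -0.01, -0.049, -0.144, 0.0, 0.0] ,
[0.0, -0.002, -0.05, -0.144, 0.0, 0.0] ,
--
[-0.006, -0.112, 0.0, 0.0, 0.0, -0.008] ,
[-0.005, -0.112, 0.0, 0.0, 0.0, -0.008] ,
[-0.004, -0.112, 0.0, 0.0, 0.0, -0.008] ,
[-0.003, -0.112, 0.0, 0.0, 0.0, -0.008] ,
[-0.002, -0.112, 0.0, 0.0, 0.0, -0.008] ,
--
[-0.001, -0.112, 0.0, 0.0, 0.0, -0.008] ,
[-0.001, -0.112, 0.0, 0.0, 0.0, -0.008] ,
[0.01, -0.102, 0.055, 0.0, 0.0, -0.007] ,
[0.01, -0.101, 0.055, 0.0, 0.0, -0.007] ,
[0.011, -0.101, 0.055, 0.0, 0.0, -0.007] ,
--
[0.012, -0.101, 0.055, 0.0, 0.0, -0.007] ,
[0.013, -0.101, 0.055, 0.0, 0.0, -0.007] ,
[0.013, -0.101, 0.055, 0.0, 0.0, -0.007] ,
[0.014, -0.101, 0.055, 0.0, 0.0, -0.007] ,
[0.015, -0.101, 0.055, 0.0, 0.0, -0.007] ,
```

Emit:
carry_out(
  targets=[
    [0,-0.03,-0.04,-0.144,0,0],
    [0,-0.024,-0.044,-0.144,0,0],
    [0,-0.017,-0.047,-0.144,0,0],
    [0,-0.01,-0.049,-0.144,0,0],
    [0,-0.002,-0.05,-0.144,0,0],
  ],
  hand=0.6,
)

```text
time_s: 7.0
tcp_pos: [0.4844, -0.4368, 0.467]
eef_rot: [-180.0, -0.1, 1.8]
contact_force: [0.1, 1.1, 0.0]
gripper_width: 0.0524
gripper_force: 0.0
```

Emit:
carry_out(
  targets=[
    [-0.006,-0.112,0,0,0,-0.008],
    [-0.005,-0.112,0,0,0,-0.008],
    [-0.004,-0.112,0,0,0,-0.008],
    [-0.003,-0.112,0,0,0,-0.008],
    [-0.002,-0.112,0,0,0,-0.008],
  ],
)

```text
time_s: 7.62
tcp_pos: [0.46, -0.1561, 0.467]
eef_rot: [-179.6, -0.0, 4.2]
contact_force: [1.1, 0.5, 0.7]
gripper_width: 0.0527
gripper_force: 0.0
```

```bash
python3 - <<'E'
from plant import r
from h import *
p,M=cur(r);print(p,M.as_euler('xyz',degrees=True))
cv2.imwrite("pics/w2.png",r.capture("wrist")[:,:,::-1]);ci=r.camera_info("wrist");import json
json.dump({k:v.tolist() for k,v in ci.items()},open("w2.json","w"))
rows([([.45,-.05,.47],down(5),2),([.453,.358,.25],down(8.46),8)],p,M)
E
```

```text
[ 0.46000497 -0.15608651  0.46695428] [-1.79637689e+02 -4.88731833e-02  4.22811495e+00]
--
[-0.002, -0.107, -0.002, -0.003, 0.0, -0.006] ,
[-0.001, -0.107, -0.003, -0.003, 0.0, -0.006] ,
[0.01, -0.102, 0.055, 0.0, 0.0, -0.007] ,
[0.01, -0.101, 0.055, 0.0, 0.0, -0.007] ,
[0.011, -0.101, 0.055, 0.0, 0.0, -0.007] ,
--
[0.012, -0.101, 0.055, 0.0, 0.0, -0.007] ,
[0.013, -0.101, 0.055, 0.0, 0.0, -0.007] ,
[0.013, -0.101, 0.055, 0.0, 0.0, -0.007] ,
[0.014, -0.101, 0.055, 0.0, 0.0, -0.007] ,
[0.015, -0.101, 0.055, 0.0, 0.0, -0.007] ,
```

Emit:
carry_out(
  targets=[
    [-0.002,-0.107,-0.002,-0.003,0,-0.006],
    [-0.001,-0.107,-0.003,-0.003,0,-0.006],
    [0.01,-0.102,0.055,0,0,-0.007],
    [0.01,-0.101,0.055,0,0,-0.007],
    [0.011,-0.101,0.055,0,0,-0.007],
  ],
)

```text
time_s: 8.3
tcp_pos: [0.4519, 0.1029, 0.3869]
eef_rot: [-180.0, -0.1, 6.2]
contact_force: [1.3, 0.0, 0.7]
gripper_width: 0.0524
gripper_force: 0.0
```

Emit:
carry_out(
  targets=[
    [0.012,-0.101,0.055,0,0,-0.007],
    [0.013,-0.101,0.055,0,0,-0.007],
    [0.013,-0.101,0.055,0,0,-0.007],
    [0.014,-0.101,0.055,0,0,-0.007],
    [0.015,-0.101,0.055,0,0,-0.007],
  ],
)

```text
time_s: 8.93
tcp_pos: [0.4547, 0.3576, 0.2493]
eef_rot: [-180.0, -0.0, 8.3]
contact_force: [0.3, -0.6, 0.2]
gripper_width: 0.0526
gripper_force: 0.0
```

Emit:
carry_out(
  targets=[
    [0,0,0,0,0,0],
  ],
)

```text
time_s: 9.05
tcp_pos: [0.4538, 0.3579, 0.2464]
eef_rot: [179.8, 0.2, 8.4]
contact_force: [-0.0, -0.9, -0.4]
gripper_width: 0.0524
gripper_force: 0.0
```

```bash
python3 - <<'E'
from plant import r
from h import *
import json
p,M=cur(r);print(p,M.as_euler('xyz',degrees=True))
ci=r.camera_info("wrist")
im=r.capture("wrist")[:,:,::-1].copy();cv2.imwrite("pics/w3.png",im)
json.dump({k:v.tolist() for k,v in ci.items()},open("w3.json","w"))
B=np.array([.4527,.3577,0]);Rb=rot([0,0,98.46])
Q=[B+Rb@np.array(v)/1000 for v in [(7.5,-99,88),(7.5,99,88),(-7.5,-99,88),(-7.5,99,88)]]
print(fish(ci,Q).round(1).tolist())
big=cv2.resize(im,(800,600),interpolation=cv2.INTER_CUBIC);cv2.imwrite("pics/w3x.png",big)
E
```

```text
[0.45379324 0.35785123 0.24637872] [179.79289662   0.2098912    8.44072948]
[[245.0, 88.1], [246.2, 262.3], [259.8, 88.1], [258.7, 262.3]]
```

View pics/w3x.png

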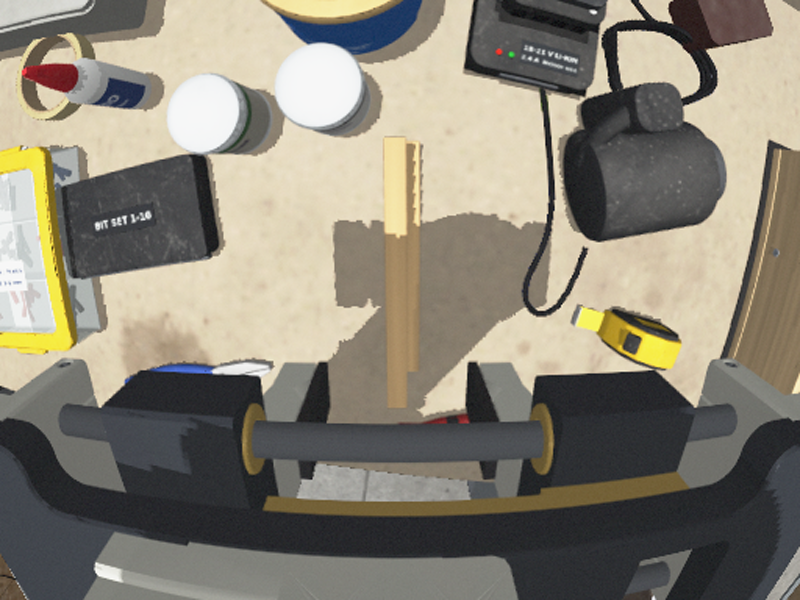

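Emit:
carry_out(
  targets=[
    [0.001,0.002,0.09,0,0,-0.007],
    [0,0,0.09,0,0,0],
    [0,0,0.09,0,0,0],
    [0,0,0.09,0,0,0],
    [0,0,0.022,0,0,0],
  ],
)

```text
time_s: 9.72
tcp_pos: [0.4553, 0.3533, 0.0573]
eef_rot: [179.9, 0.1, 8.6]
contact_force: [0.2, -0.4, 0.2]
gripper_width: 0.0527
gripper_force: 0.0
```

Emit:
carry_out(
  targets=[
    [0,0,0,0,0,0],
    [0,0,0,0,0,0],
    [0,0,0,0,0,0],
    [0,0,0,0,0,0],
    [0,0,0,0,0,0],
  ],
  hand=0,
  squeeze=35,
)

```text
time_s: 10.35
tcp_pos: [0.4563, 0.3559, 0.0594]
eef_rot: [-179.9, -0.1, 8.7]
contact_force: [-2.4, 0.8, 5.5]
gripper_width: 0.0149
gripper_force: 35.0
```

Emit:
carry_out(
  targets=[
    [0,0,0,0,0,0],
    [0,0,0,0,0,0],
  ],
)

```text
time_s: 10.6
tcp_pos: [0.4563, 0.3559, 0.0594]
eef_rot: [-180.0, -0.1, 8.7]
contact_force: [-1.6, 0.0, 5.5]
gripper_width: 0.0148
gripper_force: 35.0
```

```bash
python3 - <<'E'
from plant import r
from h import *
import json
p,M=cur(r);print(p,M.as_euler('xyz',degrees=True),r.get_state()['joints'])
ci=json.load(open("w2.json"))
im=cv2.imread("pics/w2.png")
# prediction of cabinet features
Q={'rimNE':cab(170,115,115),'rimSE':cab(170,-115,115),'iNE':cab(158,103,115),'bl':cab(45,77,93),'bl2':cab(45,103,93),'br':cab(45,-77,93),'br2':cab(45,-103,93)}
uv=fish(ci,list(Q.values()))
for k,u in zip(Q,uv): print(k,u.round(1))
u0,v0=uv.min(0)-25;u1,v1=uv.max(0)+25;u0,v0=int(max(u0,0)),int(max(v0,0));u1,v1=int(u1),int(min(v1,384));k=min(790/(u1-u0),590/(v1-v0))
print(u0,v0,u1,v1,k)
b=cv2.resize(im[v0:v1,u0:u1],None,fx=k,fy=k,interpolation=cv2.INTER_CUBIC)
cv2.imwrite("pics/w2x.png",b)
E
```

```text
[0.45628597 0.35592451 0.05935127] [-1.79951399e+02 -7.43059571e-02  8.72448665e+00] [ 5.73280839e+01  2.13833420e+01 -2.39426055e+01  3.36219010e-02
 -4.45884636e+01  4.13725075e+01]Traceback (most recent call last):
  File "<stdin>", line 9, in <module>
  File "h.py", line 32, in fish
    return np.c_[K[0,2]+K[0,0]*t*c[:,0]/n,K[1,2]+K[1,1]*t*c[:,1]/n]
                 ~^^^^^
TypeError: list indices must be integers or slices, not tuple
```

```bash
python3 - <<'E'
from h import *
import json
ci={k:np.array(v) for k,v in json.load(open("w2.json")).items()}
im=cv2.imread("pics/w2.png")
Q={'rimNE':cab(170,115,115),'rimSE':cab(170,-115,115),'iNE':cab(158,103,115),'iSE':cab(158,-103,115),'bl':cab(45,77,93),'bl2':cab(45,103,93),'br':cab(45,-77,93),'br2':cab(45,-103,93),'shelfL':cab(-66,103,101),'shelfR':cab(-66,-103,101)}
uv=fish(ci,list(Q.values()))
u0,v0=uv.min(0)-20;u1,v1=uv.max(0)+20;u0,v0=int(max(u0,0)),int(max(v0,0));u1,v1=int(u1),int(min(v1,384));k=min(790/(u1-u0),590/(v1-v0))
print(u0,v0,u1,v1,k)
for n,u in zip(Q,uv): print(n,u.round(1),((u-[u0,v0]+.5)*k-.5).round())
cv2.imwrite("pics/w2x.png",cv2.resize(im[v0:v1,u0:u1],None,fx=k,fy=k,interpolation=cv2.INTER_CUBIC))
E
```

```text
165 23 342 201 3.3146067415730336
rimNE [185.4  43.3] [69. 68.]
rimSE [322.3  49. ] [522.  87.]
iNE [192.   49.8] [91. 90.]
iSE [315.  55.] [498. 107.]
bl [206.8 114.8] [140. 306.]
bl2 [192.4 114.6] [ 92. 305.]
br [294.4 118.7] [430. 318.]
br2 [308.9 119.8] [478. 322.]
shelfL [191.1 176.3] [ 88. 509.]
shelfR [304.6 181.5] [464. 526.]
```

View pics/w2x.png

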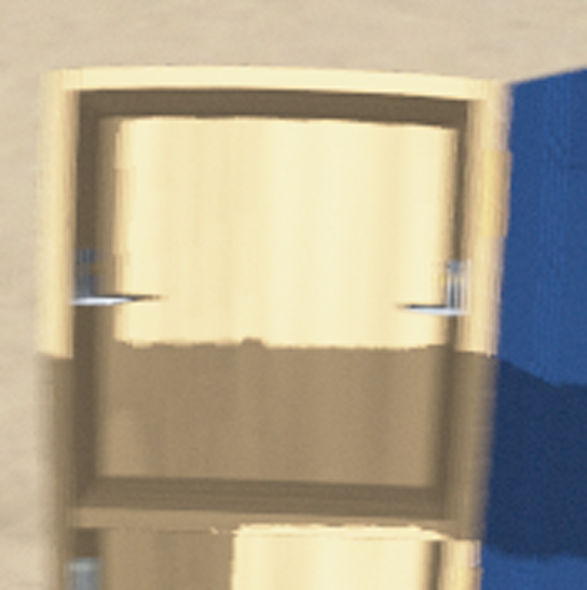

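```bash
sed -i 's/CY=1.83/CY=2.0/' h.py; python3 - <<'E'
from plant import r
from h import *
p,M=cur(r)
t=cab(25,-2,0);t[2]=.215;print(t)
rows([(p+[0,0,.1],M,3),(p*.6+t*.4+[0,0,.07],down(8.7-40),5),(t,down(CY-90),7)],p,M)
E
```

```text
[ 0.50005457 -0.14162629  0.215     ]
--
[0.0, 0.0, -0.067, 0.0, 0.0, 0.0] ,
[0.0, 0.0, -0.067, 0.0, 0.0, 0.0] ,
[0.0, 0.0, -0.067, 0.0, 0.0, 0.0] ,
[-0.005, 0.08, -0.013, 0.0, 0.0, 0.133] ,
[0.006, 0.08, -0.013, 0.0, 0.0, 0.133] ,
--
[0.017, 0.078, -0.013, 0.0, 0.0, 0.133] ,
[0.028, 0.075, -0.013, 0.0, 0.0, 0.133] ,
[0.038, 0.07, -0.013, 0.0, 0.0, 0.133] ,
[0.051, 0.069, -0.007, 0.0, 0.0, 0.135] ,
[0.06, 0.061, -0.007, 0.0, 0.0, 0.135] ,
--
[0.068, 0.052, -0.007, 0.0, 0.0, 0.135] ,
[0.075, 0.042, -0.007, 0.0, 0.0, 0.135] ,
[0.08, 0.031, -0.007, 0.0, 0.0, 0.135] ,
[0.083, 0.02, -0.007, 0.0, 0.0, 0.135] ,
[0.085, 0.008, -0.007, 0.0, 0.0, 0.135] ,
```

Emit:
carry_out(
  targets=[
    [0,0,-0.067,0,0,0],
    [0,0,-0.067,0,0,0],
    [0,0,-0.067,0,0,0],
    [-0.005,0.08,-0.013,0,0,0.133],
    [0.006,0.08,-0.013,0,0,0.133],
  ],
)

```text
time_s: 11.22
tcp_pos: [0.4624, 0.2743, 0.1718]
eef_rot: [180.0, 0.0, -7.5]
contact_force: [0.6, -0.6, -3.1]
gripper_width: 0.0152
gripper_force: 35.0
```

Emit:
carry_out(
  targets=[
    [0.017,0.078,-0.013,0,0,0.133],
    [0.028,0.075,-0.013,0,0,0.133],
    [0.038,0.07,-0.013,0,0,0.133],
    [0.051,0.069,-0.007,0,0,0.135],
    [0.06,0.061,-0.007,0,0,0.135],
  ],
)

```text
time_s: 11.85
tcp_pos: [0.481, 0.0693, 0.1982]
eef_rot: [179.9, 0.0, -47.7]
contact_force: [0.5, -0.1, -3.0]
gripper_width: 0.0148
gripper_force: 35.0
```

Emit:
carry_out(
  targets=[
    [0.068,0.052,-0.007,0,0,0.135],
    [0.075,0.042,-0.007,0,0,0.135],
    [0.08,0.031,-0.007,0,0,0.135],
    [0.083,0.02,-0.007,0,0,0.135],
    [0.085,0.008,-0.007,0,0,0.135],
  ],
)

```text
time_s: 12.48
tcp_pos: [0.4998, -0.1437, 0.2156]
eef_rot: [179.9, 0.0, -88.2]
contact_force: [0.9, -0.0, -3.0]
gripper_width: 0.0147
gripper_force: 35.0
```

Emit:
carry_out(
  targets=[
    [0,0,0,0,0,0],
    [0,0,0,0,0,0],
    [0,0,0,0,0,0],
  ],
)

```text
time_s: 12.85
tcp_pos: [0.5002, -0.1416, 0.2157]
eef_rot: [180.0, 0.0, -87.8]
contact_force: [0.4, 0.2, -2.2]
gripper_width: 0.0147
gripper_force: 35.0
```

```bash
python3 - <<'E'
from plant import r
from h import *
import json
p,M=cur(r);print(p,M.as_euler('xyz',degrees=True),r.get_state()['contact_force'],r.get_state()['gripper_width'])
ci=r.camera_info("wrist");im=r.capture("wrist")[:,:,::-1]
json.dump({k:v.tolist() for k,v in ci.items()},open("w4.json","w"));cv2.imwrite("pics/w4.png",im)
cv2.imwrite("pics/s4.png",r.capture("side")[:,:,::-1]);cv2.imwrite("pics/sc4.png",r.capture("scene")[:,:,::-1])
cv2.imwrite("pics/w4x.png",cv2.resize(im,(800,600),interpolation=cv2.INTER_CUBIC))
E
```

```text
[ 0.50024037 -0.14164016  0.21574159] [ 1.79978844e+02  1.34813580e-02 -8.78140638e+01] [ 0.3928326   0.17483288 -2.18676094] 0.014707519067085945
```

View pics/w4x.png

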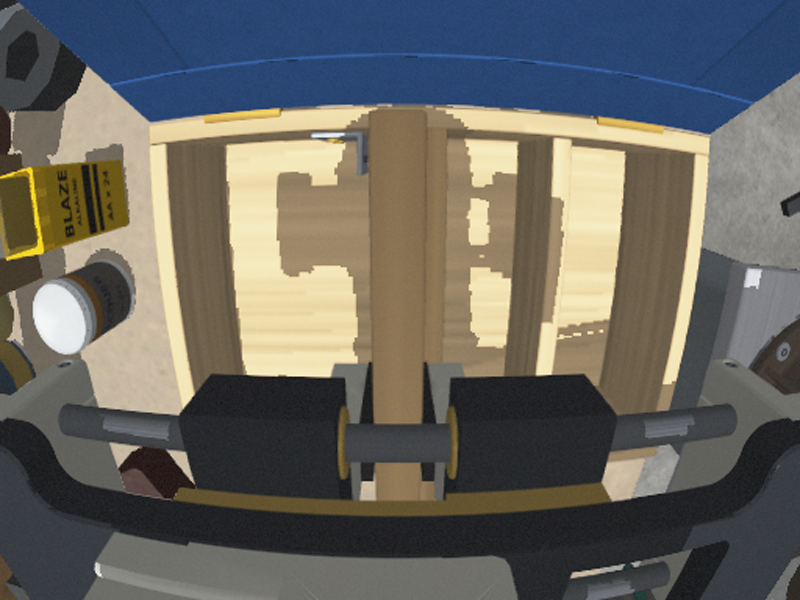

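```bash
python3 - <<'E'
from h import *
import json
from scipy.optimize import least_squares
ci={k:np.array(v) for k,v in json.load(open("w4.json")).items()}
f=[(170,-115,115,150,124),(-170,-115,115,709,133),(158,-103,115,167,144),(-158,-103,115,697,152),(-66,-103,101,554,139),(-78,-103,101,571,139),(45,-77,93,368,174)]
P=np.array([q[:3] for q in f])/1000.;uv=(np.array([q[3:] for q in f])+.5)*.64-.5
g=lambda q:(fish(ci,P@rot([0,0,q[2]*100]).T+[q[0],q[1],0])-uv).ravel()
s=least_squares(g,[.475,-.14,.02],loss='soft_l1');print(s.x[:2],s.x[2]*100);print(g(s.x).reshape(-1,2).round(1).tolist())
# board far top edge predicted
tcp=np.array([.50024,-.14164,.21574]);D=down(-87.81)
for dx in (0,-2,-4):
  # tool x=-Y-ish: far end (-y) at +99
  Q=[tcp+D.apply(np.array([dx+99,sy*7.5,-(88-59.4)])/1000) for sy in(-1,1)]
  print(dx,((fish(ci,Q)+.5)/.64-.5).round(1).tolist())
E
```

```text
[ 0.47520328 -0.14098944] 2.3931868336990547
[[-1.4, 0.8], [2.1, 1.7], [-0.8, -0.6], [0.2, -0.0], [0.9, -1.8], [2.1, -0.8], [-3.0, 1.0]]
0 [[369.9, 101.1], [429.1, 101.2]]
-2 [[369.9, 108.7], [429.1, 108.8]]
-4 [[369.9, 116.3], [429.0, 116.5]]
```

```bash
sed -i 's/^CAB=.*/CAB=np.array([.4752,-.141,0]);CY=2.2/' h.py; python3 - <<'E'
from plant import r
from h import *
p,M=cur(r)
t=cab(23,-2.2,0)
rows([(t+[0,0,.205],down(CY-90),2),(t+[0,0,.165],down(CY-90),3),(t+[0,0,.085],down(CY-90),5)],p,M)
E
```

```text
--
[0.001, 0.002, 0.011, 0.0, 0.0, 0.0] ,
[0.001, 0.002, 0.011, 0.0, 0.0, 0.0] ,
[0.0, 0.0, 0.027, 0.0, 0.0, 0.0] ,
[0.0, 0.0, 0.027, 0.0, 0.0, 0.0] ,
[0.0, 0.0, 0.027, 0.0, 0.0, 0.0] ,
--
[0.0, 0.0, 0.032, 0.0, 0.0, 0.0] ,
[0.0, 0.0, 0.032, 0.0, 0.0, 0.0] ,
[0.0, 0.0, 0.032, 0.0, 0.0, 0.0] ,
[0.0, 0.0, 0.032, 0.0, 0.0, 0.0] ,
[0.0, 0.0, 0.032, 0.0, 0.0, 0.0] ,
```

Emit:
carry_out(
  targets=[
    [0.001,0.002,0.011,0,0,0],
    [0.001,0.002,0.011,0,0,0],
    [0,0,0.027,0,0,0],
    [0,0,0.027,0,0,0],
    [0,0,0.027,0,0,0],
  ],
)

```text
time_s: 13.62
tcp_pos: [0.4983, -0.1435, 0.1633]
eef_rot: [180.0, 0.0, -87.9]
contact_force: [0.7, 0.4, -2.7]
gripper_width: 0.0147
gripper_force: 35.0
```

Emit:
carry_out(
  targets=[
    [0,0,0.016,0,0,0],
    [0,0,0.016,0,0,0],
    [0,0,0,0,0,0],
  ],
)

```text
time_s: 14.0
tcp_pos: [0.4983, -0.1435, 0.148]
eef_rot: [180.0, -0.0, -87.9]
contact_force: [0.5, 0.3, -3.3]
gripper_width: 0.015
gripper_force: 35.0
```

Emit:
carry_out(
  targets=[
    [0,0,0.03,0,0,0],
    [0,0,0.03,0,0,0],
    [0,0,0.03,0,0,0],
    [0,0,0.03,0,0,0],
    [0,0,0,0,0,0],
  ],
)

```text
time_s: 14.62
tcp_pos: [0.4976, -0.1435, 0.087]
eef_rot: [179.8, -0.0, -87.9]
contact_force: [0.2, 0.1, -2.6]
gripper_width: 0.0153
gripper_force: 35.0
```

Emit:
carry_out(
  targets=[
    [0,0,0.008,0,0,0],
    [0,0,0.004,0,0,0],
    [0,0,0.004,0,0,0],
    [0,0,0,0,0,0],
  ],
)

```text
time_s: 15.12
tcp_pos: [0.4986, -0.1434, 0.0806]
eef_rot: [-180.0, 0.0, -87.9]
contact_force: [1.0, -1.0, -2.2]
gripper_width: 0.0146
gripper_force: 35.0
```

Emit:
carry_out(
  targets=[
    [0,0,0.006,0,0,0],
    [0,0,0.004,0,0,0],
    [0,0,0,0,0,0],
    [0,0,0,0,0,0],
  ],
)

```text
time_s: 15.62
tcp_pos: [0.4987, -0.1435, 0.0756]
eef_rot: [-180.0, -0.0, -87.9]
contact_force: [-0.4, 0.5, -2.2]
gripper_width: 0.015
gripper_force: 35.0
```

Emit:
carry_out(
  targets=[
    [0,0,0.002,0,0,0],
    [0,0,0,0,0,0],
    [0,0,0,0,0,0],
  ],
)

```text
time_s: 16.0
tcp_pos: [0.4986, -0.1434, 0.0746]
eef_rot: [-180.0, 0.0, -87.9]
contact_force: [0.3, 0.7, -2.8]
gripper_width: 0.0149
gripper_force: 35.0
```

Emit:
carry_out(
  targets=[
    [0,0,0.002,0,0,0],
    [0,0,0,0,0,0],
    [0,0,0,0,0,0],
  ],
)

```text
time_s: 16.38
tcp_pos: [0.4988, -0.1434, 0.0743]
eef_rot: [-180.0, -0.0, -87.9]
contact_force: [-1.4, 1.9, 5.5]
gripper_width: 0.0146
gripper_force: 35.0
```

Emit:
carry_out(
  targets=[
    [0,0,0.002,0,0,0],
    [0,0,0,0,0,0],
    [0,0,0,0,0,0],
  ],
)

```text
time_s: 16.75
tcp_pos: [0.4988, -0.1434, 0.0743]
eef_rot: [-179.9, -0.0, -87.9]
contact_force: [-6.2, 3.7, 16.3]
gripper_width: 0.0147
gripper_force: 35.0
```

Emit:
carry_out(
  targets=[
    [0,0,-0.003,0,0,0],
    [0,-0.008,0,0,0,0],
    [0,-0.008,0,0,0,0],
    [0,0,0,0,0,0],
  ],
)

```text
time_s: 17.25
tcp_pos: [0.5018, -0.1434, 0.0744]
eef_rot: [179.5, -0.0, -87.9]
contact_force: [-18.4, 6.6, 25.1]
gripper_width: 0.015
gripper_force: 35.2
```

Emit:
carry_out(
  targets=[
    [0,-0.002,0,0,0,0],
    [0,-0.002,0,0,0,0],
    [0,0,0,0,0,0],
    [0,0,0,0,0,0],
  ],
)

```text
time_s: 17.75
tcp_pos: [0.5025, -0.1434, 0.0744]
eef_rot: [179.4, 0.0, -87.9]
contact_force: [-21.2, 7.0, 29.9]
gripper_width: 0.0152
gripper_force: 35.4
```

```bash
cat > st.py <<'E'
from plant import r
from h import *
p,M=cur(r);s=r.get_state();c=(rot([0,0,CY]).T@(p-CAB)*1000).round(2)
print('cab',c,'yaw',M.as_euler('xyz',degrees=True).round(2),'F',np.round(s['contact_force'],2),'M',np.round(s['moment'],3),s['time_s'])
E
python3 st.py
```

```text
cab [27.19 -3.4  74.35] yaw [179.36   0.   -87.93] F [-21.2    7.03  29.93] M [ 2.57   9.089 -0.1  ] 17.75
```

Emit:
carry_out(
  targets=[
    [0,0,-0.004,0,0,0],
    [0,0,0,0,0,0],
    [0,0,0,0,0,0],
  ],
)

```text
time_s: 18.12
tcp_pos: [0.5089, -0.1431, 0.0757]
eef_rot: [-180.0, 0.0, -87.9]
contact_force: [-0.4, -0.3, -3.0]
gripper_width: 0.0146
gripper_force: 35.0
```

```bash
python3 st.py
```

```text
cab [33.59 -3.38 75.74] yaw [-179.99    0.    -87.91] F [-0.43 -0.29 -2.98] M [-0.038  0.039 -0.023] 18.125
```

Emit:
carry_out(
  targets=[
    [-0.002,-0.002,0,0,0,0],
    [0,-0.002,0,0,0,0],
    [0,0,0,0,0,0],
    [0,0,0,0,0,0],
  ],
)

```text
time_s: 18.62
tcp_pos: [0.5106, -0.142, 0.076]
eef_rot: [-180.0, 0.0, -87.9]
contact_force: [0.2, 0.4, -2.5]
gripper_width: 0.015
gripper_force: 35.0
```

```bash
python3 st.py
```

```text
cab [35.3  -2.38 76.03] yaw [-179.99    0.    -87.9 ] F [ 0.24  0.37 -2.55] M [-0.02  -0.052 -0.01 ] 18.625
```

Emit:
carry_out(
  targets=[
    [0,-0.002,0,0,0,0],
    [0,0,0,0,0,0],
    [0,0,0,0,0,0],
  ],
)

```text
time_s: 19.0
tcp_pos: [0.5116, -0.142, 0.0761]
eef_rot: [-180.0, 0.0, -87.9]
contact_force: [0.6, 0.1, -1.7]
gripper_width: 0.0151
gripper_force: 35.0
```

```bash
python3 st.py
```

```text
cab [36.31 -2.37 76.07] yaw [-179.98    0.    -87.9 ] F [ 0.55  0.13 -1.74] M [-0.011  0.008 -0.02 ] 19.0
```

Emit:
carry_out(
  targets=[
    [0,0,0.002,0,0,0],
    [0,-0.002,0,0,0,0],
    [0,0,0,0,0,0],
    [0,0,0,0,0,0],
  ],
)

```text
time_s: 19.5
tcp_pos: [0.5126, -0.1419, 0.0751]
eef_rot: [-180.0, 0.0, -87.9]
contact_force: [-0.3, 0.7, -2.9]
gripper_width: 0.0144
gripper_force: 35.0
```

```bash
python3 st.py
```

```text
cab [37.33 -2.38 75.06] yaw [-179.98    0.    -87.9 ] F [-0.29  0.69 -2.87] M [-0.004  0.057  0.018] 19.5
```

Emit:
carry_out(
  targets=[
    [0,-0.002,0,0,0,0],
    [0,0,0,0,0,0],
    [0,0,0,0,0,0],
  ],
)

```text
time_s: 19.88
tcp_pos: [0.5135, -0.1419, 0.075]
eef_rot: [-180.0, 0.0, -87.9]
contact_force: [0.0, 0.8, -3.3]
gripper_width: 0.0148
gripper_force: 35.0
```

```bash
python3 st.py
```

```text
cab [38.28 -2.37 75.03] yaw [-179.99    0.    -87.9 ] F [ 0.04  0.84 -3.29] M [-0.005  0.077  0.052] 19.875
```

Emit:
carry_out(
  targets=[
    [0,-0.002,0,0,0,0],
    [0,0,0,0,0,0],
    [0,0,0,0,0,0],
  ],
)

```text
time_s: 20.25
tcp_pos: [0.5135, -0.142, 0.0748]
eef_rot: [179.9, 0.0, -87.9]
contact_force: [-5.5, -0.1, 0.1]
gripper_width: 0.0147
gripper_force: 35.0
```

```bash
python3 st.py
```

```text
cab [38.27 -2.43 74.85] yaw [179.91   0.   -87.92] F [-5.48 -0.08  0.09] M [0.084 1.849 0.022] 20.25
```

Emit:
carry_out(
  targets=[
    [0,-0.001,0,0,0,0],
    [0,0,0,0,0,0],
    [0,0,0,0,0,0],
  ],
)

```text
time_s: 20.62
tcp_pos: [0.5136, -0.1419, 0.0748]
eef_rot: [179.9, 0.0, -87.9]
contact_force: [-6.3, 0.3, 2.2]
gripper_width: 0.0153
gripper_force: 35.0
```

```bash
python3 st.py
```

```text
cab [38.3  -2.42 74.78] yaw [ 1.7987e+02  1.0000e-02 -8.7920e+01] F [-6.32  0.26  2.15] M [0.236 2.291 0.024] 20.625
```

Emit:
carry_out(
  targets=[
    [0,-0.002,-0.0006,0,0,0],
    [0,0,0,0,0,0],
    [0,0,0,0,0,0],
  ],
)

```text
time_s: 21.0
tcp_pos: [0.5136, -0.1419, 0.0748]
eef_rot: [179.8, 0.0, -87.9]
contact_force: [-9.1, 1.5, 3.2]
gripper_width: 0.0148
gripper_force: 35.0
```

```bash
python3 st.py
```

```text
cab [38.29 -2.42 74.79] yaw [ 1.7976e+02  1.0000e-02 -8.7930e+01] F [-9.11  1.47  3.17] M [0.348 3.054 0.039] 21.0
```

Emit:
carry_out(
  targets=[
    [0,-0.002,-0.001,0,0,0],
    [0,0,0,0,0,0],
    [0,0,0,0,0,0],
  ],
)

```text
time_s: 21.38
tcp_pos: [0.5135, -0.1419, 0.0748]
eef_rot: [179.7, 0.0, -88.0]
contact_force: [-10.7, 0.5, 1.7]
gripper_width: 0.0149
gripper_force: 35.0
```

```bash
python3 st.py; python3 - <<'E'
import cv2,numpy as np
from plant import r
w=r.capture("wrist")[:,:,::-1];s=r.capture("side")[:,:,::-1]
a=cv2.resize(w[40:300,80:480],None,fx=1.0,fy=1.0);b=cv2.resize(s[70:220,180:350],(400,353))
a=cv2.resize(a,(400,260));o=np.zeros((600,800,3),np.uint8);o[:260,:400]=a;o[:353,400:]=b
cv2.imwrite("pics/f.png",o[:353])
E
```

```text
cab [38.25 -2.41 74.83] yaw [ 1.7965e+02  2.0000e-02 -8.7950e+01] F [-10.67   0.47   1.72] M [0.279 3.624 0.056] 21.375
```

View pics/f.png

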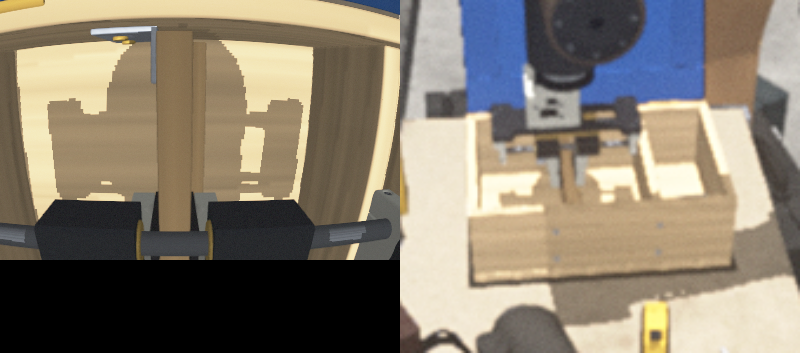

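Emit:
carry_out(
  targets=[
    [0,-0.002,-0.0004,0,0,0],
    [0,0,0,0,0,0],
    [0,0,0,0,0,0],
    [0,0,0,0,0,0],
    [0,0,0,0,0,0],
  ],
)

```text
time_s: 22.1
tcp_pos: [0.5135, -0.1419, 0.0748]
eef_rot: [179.5, 0.0, -88.0]
contact_force: [-12.2, 2.1, 3.0]
gripper_width: 0.0149
gripper_force: 35.0
```

```bash
python3 st.py
```

```text
cab [38.22 -2.41 74.82] yaw [ 1.7955e+02  3.0000e-02 -8.7960e+01] F [-12.24   2.1    3.04] M [0.396 4.518 0.118] 22.1
```

```bash
python3 -c "
from plant import r
print(r.close_job())"
```

```text
the job is handed in; nothing more can be done
None
```

The job is handed in: the door stays open, and the shelf board is down on the back panel. The gripper still holds it and presses it against the brackets with about 12 N, split roughly evenly by the wrist readings. The judge's verdict wasn't shown to me.

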